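# Move primed model parts to the assembly rack in reverse order

## Robot

A 7-joint arm with a two-finger parallel gripper is mounted at the origin on the work surface. World frame = base frame: x ahead of the robot, y to its left, z up, the work surface at z = 0. Lengths are in m, angles in rad, forces in N, time in s.
With the tool pointing down it reaches from about 0.35 to 0.9 m from the base axis. Payload 8.1 kg.
Tool frame: the origin (TCP) lies midway between the tips of the shut fingers; the grasp point (between the pads) lies 19 mm behind it (arm.pinch_z is the distance from the TCP to the grasp point, in m); z points along the fingers, y is the direction in which the jaws open and shut (so a half turn about z gives the same grasp; the last joint's range is limited). The gripper opens to 92 mm and grips with 3 to 60 N. Pads are 19 mm wide; open, the fingers measure 130 mm over their backs; the gripper's body (75 mm by 190 mm) begins 47 mm behind the grasp point.
Start: joints at [-1.343, 0.434, 0.025, 1.573, -0.012, 1.134, -0.075], TCP at [0.203, 0.591, 0.188] pointing down, gripper open.
Joint ranges: [-2.62, 2.62], [-0.44, 2.09], [-1.27, 1.32], [0.08, 2.57], [-1.32, 4.46], [0.12, 2], [-2.74, 2.74]. Speed limits (rad/s): [2.22, 2.22, 3.01, 3.01, 3.14, 3.14, 3.14].

## Interface

Orientations are given as a rotation vector (axis times angle).
In Python, from cell import arm, eyes gives the robot as it stands.
- The arm moves only by the tool apply_moves, never from a script. Its argument "targets" is one flat list of numbers, 5 for each row, row after row: the closure, from 0 (fully open) to 1 (shut), then the shift along the tool's x, y, z each as a share of 40 cm, from -1 to 1, then the turn about the tool's z as a share of pi/2 rad, from -1 to 1. A call has 1 to 20 rows; each row shifts and turns the commanded pose from where the row before left it, along the tool's axes as they then stand; what a row does not reach is not made up. A row lasts 1/8 s, in which the tool goes at most 62.5 mm and 10.7 degrees, less where a joint would pass 70% of its speed; a pose out of reach is approached as far as the arm can. A call with a number of a shift or a turn outside -1 to 1 is refused whole. A call with a gripper value outside its range is refused whole. The fingers move at their own pace and stop on an object; "grip_force" is the grip in N (left out, the last holds). Time passes only in rows, so rows that do not move let the fingers close. It gives the time, the measured TCP pose, the force and the opening at its end, in the units of the state.
- arm.observe(): the state, without advancing time (a new reading comes with each control period).
- eyes.get_image(name): name is "scene" or "top" or "wrist"; returns the picture (480x640x3 uint8, red, green, blue); there is no depth.
- eyes.camera_params(name): a dict with "camera_matrix" (3x3 intrinsics, pixels), "distortion" ([k1, k2, p1, p2, k3] as OpenCV has them; the pictures are not rectified), "xyz" and "attitude" of the camera in the world; the wrist camera has in their place "hand_eye" (4x4, takes a point from camera to tool coordinates, whose origin is the TCP and whose axes are the flange's). Camera axes: x right, y down, z forward; pixel columns grow to the right and rows downward; lengths in m; the calibration is good to about 2 mm. A picture is of the moment at which its call begins: read the wrist's pose just before it. camera_params takes no time and is no camera call.
- arm.sign_off(): hands the job in, once; it reports no verdict.
The state is a dict: "clock": time; "joints": joint angles; "dq": joint speeds; "joint_efforts": joint torques, N m; "position": TCP position; "ee_rot": TCP orientation; "force": force on the tool from outside, world axes, zero at the start; "ft_torque": the same for the moment, N m; "width": opening from 0.0 (shut) to 1.0 (fully open).
Only numpy, scipy, OpenCV 4.12 (cv2) and the standard library are available. Lean on these libraries where they do the work, as an engineer would, in place of code of your own. Each camera call takes 0.05 s, during which the arm holds its last target.

## Task

Move the four primed model parts, each with its wooden painting stick, from the full drying rack to the empty rack, in reverse order counted from the racks' upright pegs: the part that starts nearest the full rack's peg goes into the seat farthest from the empty rack's peg, the next one into the next seat, and so on, until the one that started farthest stands nearest the peg. Keep every part upright and set it down gently on the floor of its seat, without dropping it.

Things in the scene. Friction and masses are not known exactly. Their poses are not given: they have to be found in the camera images.
- propeller_grip (a point): Grey-primed model part on a wooden painting stick: a four-bladed propeller, a cross 39 mm across, hub 18 mm high. It stands on its flat underside. From its middle rises the upright round stick, 10 mm diameter, bare from 26 mm up to its top at 90 mm above the underside (grip here). Point: on the stick's axis, 58 mm above the underside; z up. Loose, about 50 g, any yaw.
- wheel_grip (a point): Grey-primed model part on a wooden painting stick: a flat round truck wheel, 38 mm diameter, 20 mm high at the hub. It stands on its flat underside. From its middle rises the upright round stick, 10 mm diameter, bare from 26 mm up to its top at 90 mm above the underside (grip here). Point: on the stick's axis, 58 mm above the underside; z up. Loose, about 50 g, any yaw.
- cab_grip (a point): Grey-primed model part on a wooden painting stick: a truck cab, a stepped rectangular block 34 x 22 mm, 26 mm high. It stands on its flat underside. From its middle rises the upright round stick, 10 mm diameter, bare from 26 mm up to its top at 90 mm above the underside (grip here). Point: on the stick's axis, 58 mm above the underside; z up. Loose, about 50 g, any yaw.
- tail_grip (a point): Grey-primed model part on a wooden painting stick: a small aircraft tail, T-shaped from above, 34 x 29 mm, with an upright fin to 26 mm. It stands on its flat underside. From its middle rises the upright round stick, 10 mm diameter, bare from 26 mm up to its top at 90 mm above the underside (grip here). Point: on the stick's axis, 58 mm above the underside; z up. Loose, about 50 g, any yaw.
- seat_propeller: The open square white card seat of the drying rack in which the propeller stands at the start (all four seats look alike; fixed, it stays where it is when the part has gone). 64 mm square outside, 58 mm inside, 14 mm high, 3 mm floor; origin at the centre of its underside, z up.
- seat_wheel: The open square white card seat of the drying rack in which the wheel stands at the start (all four seats look alike; fixed, it stays where it is when the part has gone). 64 mm square outside, 58 mm inside, 14 mm high, 3 mm floor; origin at the centre of its underside, z up.
- seat_cab: The open square white card seat of the drying rack in which the cab stands at the start (all four seats look alike; fixed, it stays where it is when the part has gone). 64 mm square outside, 58 mm inside, 14 mm high, 3 mm floor; origin at the centre of its underside, z up.
- seat_tail: The open square white card seat of the drying rack in which the tail stands at the start (all four seats look alike; fixed, it stays where it is when the part has gone). 64 mm square outside, 58 mm inside, 14 mm high, 3 mm floor; origin at the centre of its underside, z up.
- drying_rack: Rack full at the start: plywood strip 316 x 80 x 8 mm, fixed, with four square white card seats (58 mm inside) in a row along its x axis and an upright dark peg (18 mm diameter, 34 mm tall) beyond one end. Origin at table height under the row's middle; x towards the peg, z up. Seats at x = -105, -35, 35, 105 mm, peg at 158 mm. Seat floors 11 mm, rims 22 mm above the table.
- assembly_rack: Rack empty at the start, left or right: plywood strip 316 x 80 x 8 mm, fixed, with four square white card seats (58 mm inside) in a row along its x axis and an upright dark peg (18 mm diameter, 34 mm tall) beyond one end. Origin at table height under the row's middle; x towards the peg, z up. Seats at x = -105, -35, 35, 105 mm, peg at 158 mm. Seat floors 11 mm, rims 22 mm above the table.

How it is judged:
At the end, for the whole second after the job is handed in: Each part stands released, upright (within 0.15 rad) and at rest on the floor of its own seat of the empty rack, within 20 mm of the seat's centre along each rack axis; the order counted from the peg is the reverse of the starting order on the full rack (((x of seat_propeller in the frame of drying_rack between -0.14 and -0.07 m and x of propeller_grip in the frame of assembly_rack between 0.085 and 0.125 m) or (x of seat_propeller in the frame of drying_rack between -0.07 and 0 m and x of propeller_grip in the frame of assembly_rack between 0.015 and 0.055 m) or (x of seat_propeller in the frame of drying_rack between 0 and 0.07 m and x of propeller_grip in the frame of assembly_rack between -0.055 and -0.015 m) or (x of seat_propeller in the frame of drying_rack between 0.07 and 0.14 m and x of propeller_grip in the frame of assembly_rack between -0.125 and -0.085 m)) and y of propeller_grip in the frame of assembly_rack between -0.02 and 0.02 m and z of propeller_grip in the frame of assembly_rack between 0.061 and 0.075 m and angle between each of propeller_grip, wheel_grip, cab_grip, tail_grip's own z axis and vertical below 0.15 rad and linear speed of each of propeller, wheel, cab, tail below 0.02 m/s and contact force between the fingers and propeller below 0.1 N and ((x of seat_wheel in the frame of drying_rack between -0.14 and -0.07 m and x of wheel_grip in the frame of assembly_rack between 0.085 and 0.125 m) or (x of seat_wheel in the frame of drying_rack between -0.07 and 0 m and x of wheel_grip in the frame of assembly_rack between 0.015 and 0.055 m) or (x of seat_wheel in the frame of drying_rack between 0 and 0.07 m and x of wheel_grip in the frame of assembly_rack between -0.055 and -0.015 m) or (x of seat_wheel in the frame of drying_rack between 0.07 and 0.14 m and x of wheel_grip in the frame of assembly_rack between -0.125 and -0.085 m)) and y of wheel_grip in the frame of assembly_rack between -0.02 and 0.02 m and z of wheel_grip in the frame of assembly_rack between 0.061 and 0.075 m and contact force between the fingers and wheel below 0.1 N and ((x of seat_cab in the frame of drying_rack between -0.14 and -0.07 m and x of cab_grip in the frame of assembly_rack between 0.085 and 0.125 m) or (x of seat_cab in the frame of drying_rack between -0.07 and 0 m and x of cab_grip in the frame of assembly_rack between 0.015 and 0.055 m) or (x of seat_cab in the frame of drying_rack between 0 and 0.07 m and x of cab_grip in the frame of assembly_rack between -0.055 and -0.015 m) or (x of seat_cab in the frame of drying_rack between 0.07 and 0.14 m and x of cab_grip in the frame of assembly_rack between -0.125 and -0.085 m)) and y of cab_grip in the frame of assembly_rack between -0.02 and 0.02 m and z of cab_grip in the frame of assembly_rack between 0.061 and 0.075 m and contact force between the fingers and cab below 0.1 N and ((x of seat_tail in the frame of drying_rack between -0.14 and -0.07 m and x of tail_grip in the frame of assembly_rack between 0.085 and 0.125 m) or (x of seat_tail in the frame of drying_rack between -0.07 and 0 m and x of tail_grip in the frame of assembly_rack between 0.015 and 0.055 m) or (x of seat_tail in the frame of drying_rack between 0 and 0.07 m and x of tail_grip in the frame of assembly_rack between -0.055 and -0.015 m) or (x of seat_tail in the frame of drying_rack between 0.07 and 0.14 m and x of tail_grip in the frame of assembly_rack between -0.125 and -0.085 m)) and y of tail_grip in the frame of assembly_rack between -0.02 and 0.02 m and z of tail_grip in the frame of assembly_rack between 0.061 and 0.075 m and contact force between the fingers and tail below 0.1 N); the robot touches nothing.
It fails at once if a part is tipped over (more than 0.7 rad) (angle between any of propeller_grip, wheel_grip, cab_grip, tail_grip's own z axis and vertical above 0.7 rad).
It fails at once if a part is dropped or flung (faster than 0.6 m/s while no finger touches it) ((linear speed of propeller above 0.6 m/s and contact force between the fingers and propeller below 0.05 N) or (linear speed of wheel above 0.6 m/s and contact force between the fingers and wheel below 0.05 N) or (linear speed of cab above 0.6 m/s and contact force between the fingers and cab below 0.05 N) or (linear speed of tail above 0.6 m/s and contact force between the fingers and tail below 0.05 N)).
It also fails if it takes over 120 s, if anything falls off the work surface, if the arm or the gripper's body presses on something with over 40 N, if the wrist force passes 120 N, or if a joint passes its speed limit or range.

## Working session

There is one attempt and no reset: what is moved stays moved. The work goes in short steps, Python scripts to look and compute and a tool call to move; the robot and the scene stay as the last step left them, time stands still between calls to the robot, and variables do not carry over. Pictures are saved under pics/ and viewed, and the job is handed in when it is done.

Besides the shell and the picture viewer there is one more tool, called after "Emit:" by a JSON object that holds its "fn" and its "kwargs". apply_moves: Moves the arm, as the interface text tells. Its arguments: {"type":"object","properties":{"targets":{"type":"array"},"grip_force":{"type":"number"}},"required":["targets"]}

```bash
mkdir -p pics; python3 - <<'E'
from cell import arm, eyes
import cv2
print(arm.observe(), arm.pinch_z)
for n in ["scene","top","wrist"]:
    print(n, eyes.camera_params(n))
for n in ["scene","top","wrist"]:
    cv2.imwrite(f"pics/{n}0.png", eyes.get_image(n)[:,:,::-1])
E
```

```text
{'clock': 0.0, 'joints': array([-1.34260176,  0.43518048,  0.02497879,  1.57408508, -0.0115964 ,
        1.1340072 , -0.07511994]), 'dq': array([-0.00064918, -0.00084044,  0.00116755, -0.00065253,  0.00059474,
       -0.00086365, -0.00019185]), 'joint_efforts': array([ 3.77755214e-04, -6.67834926e+01,  9.85152237e-01, -3.14468694e+01,
       -6.05250383e-02,  4.24234977e-02,  1.73832527e-04]), 'position': array([0.20287619, 0.59055786, 0.18737614]), 'ee_rot': array([-5.17371555e-01, -3.09858670e+00,  2.40522228e-03]), 'force': array([ 0.93955442, -0.86321409, -0.3771333 ]), 'ft_torque': array([0.01729962, 0.0074685 , 0.02015583]), 'width': 1.0005873570450083} 0.0188
scene {'camera_matrix': array([[599.91447525,   0.        , 318.88088362],
       [  0.        , 599.91447525, 243.13717826],
       [  0.        ,   0.        ,   1.        ]]), 'distortion': array([0.0597306, 0.       , 0.       , 0.       , 0.       ]), 'xyz': array([0.91271909, 0.43770787, 0.84508093]), 'attitude': array([-0.9769789 , -2.62246438,  0.88640289])}
top {'camera_matrix': array([[452.15629148,   0.        
[... 244 characters left out ...]
665,  0.77191143]), 'attitude': array([-2.28604686,  1.89021389, -0.20801021])}
wrist {'camera_matrix': array([[420.18811559,   0.        , 324.13276484],
       [  0.        , 420.18811559, 250.23596437],
       [  0.        ,   0.        ,   1.        ]]), 'distortion': array([-0.08199075,  0.        ,  0.        ,  0.        ,  0.        ]), 'hand_eye': array([[ 5.42067458e-04, -9.60375976e-01, -2.78707176e-01,
         7.65393373e-02],
       [ 9.99999495e-01,  7.56301161e-04, -6.61146527e-04,
        -1.44670047e-04],
       [ 8.45735803e-04, -2.78706677e-01,  9.60375902e-01,
        -1.97581558e-01],
       [ 0.00000000e+00,  0.00000000e+00,  0.00000000e+00,
         1.00000000e+00]])}
```

View pics/top0.png

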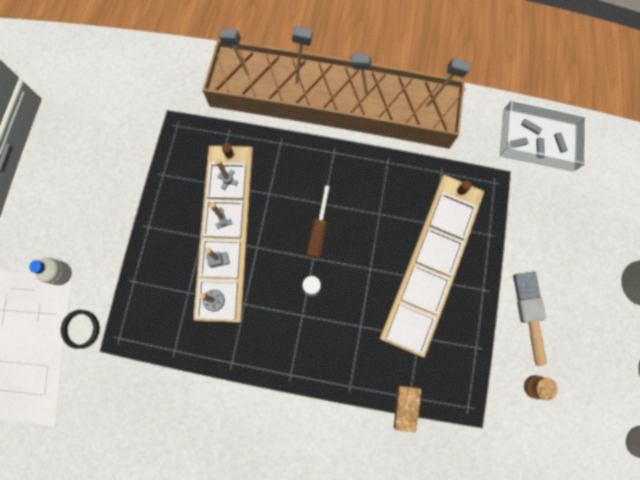

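View pics/scene0.png

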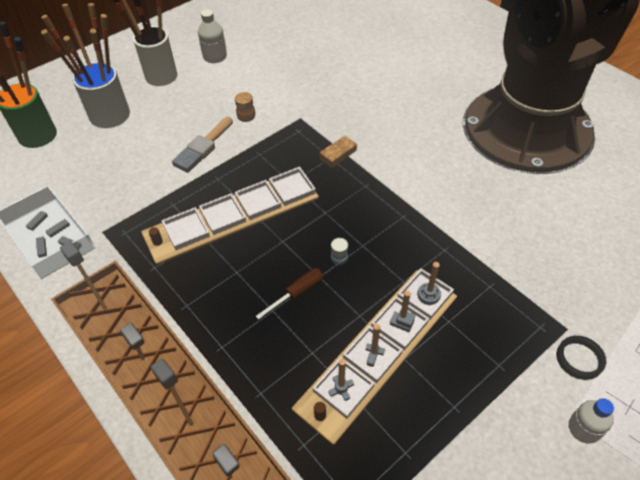

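View pics/wrist0.png

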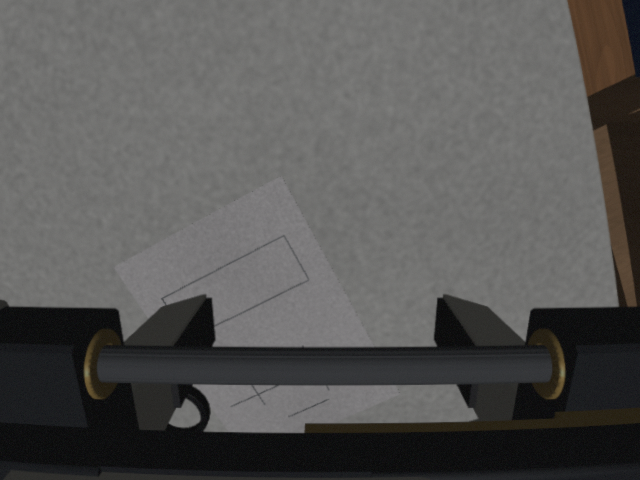

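The top view shows the full rack on the left, with its peg at (228,150). From the peg the parts are propeller, tail, cab and wheel. The empty rack is on the right, with its peg at (464,187). Next I'll enlarge crops to measure them.

```bash
python3 - <<'E'
import cv2
im=cv2.imread("pics/top0.png")
cv2.imwrite("pics/cropL.png",cv2.resize(im[135:335,180:270],None,fx=3,fy=3,interpolation=cv2.INTER_CUBIC))
cv2.imwrite("pics/cropR.png",cv2.resize(im[165:365,370:490],None,fx=3,fy=3,interpolation=cv2.INTER_CUBIC))
im=cv2.imread("pics/scene0.png")
cv2.imwrite("pics/cropS.png",cv2.resize(im[250:450,285:465],None,fx=3,fy=3,interpolation=cv2.INTER_CUBIC))
E
```

```text
(no output)
```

View pics/cropL.png

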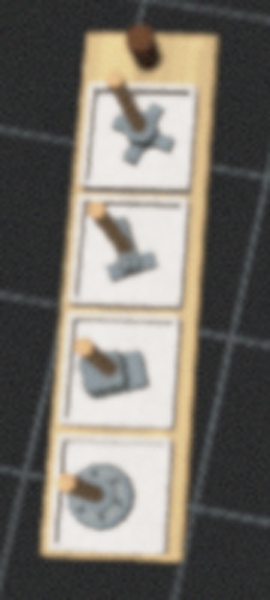

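View pics/cropR.png

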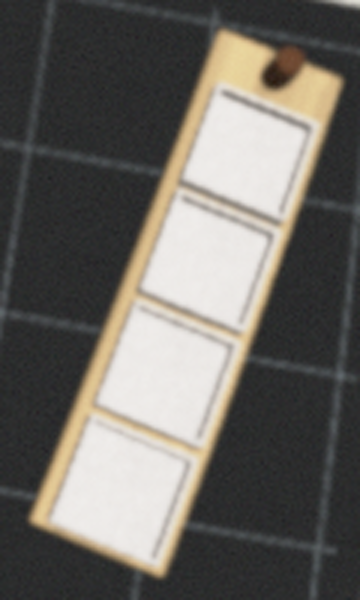

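View pics/cropS.png

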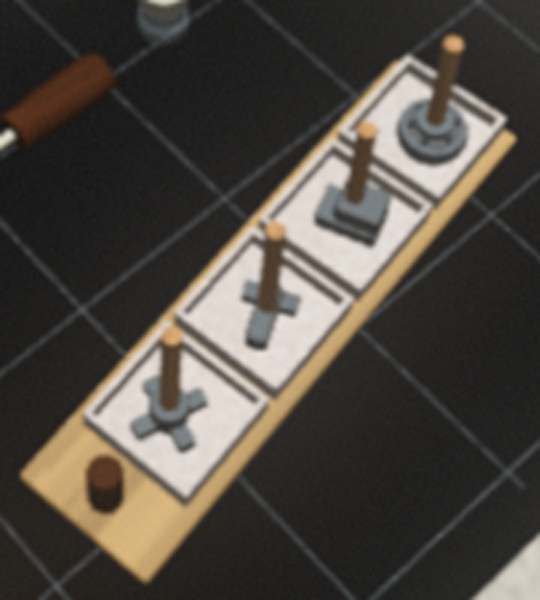

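```bash
cat > h.py <<'E'
import numpy as np, cv2
from cell import arm, eyes
from scipy.spatial.transform import Rotation as R
def cam(n, st=None):
    p=eyes.camera_params(n)
    if n!='wrist': return p['camera_matrix'],p['distortion'],R.from_rotvec(p['attitude']).as_matrix(),p['xyz']
    s=st or arm.observe(); Rt=R.from_rotvec(s['ee_rot']).as_matrix(); H=p['hand_eye']
    return p['camera_matrix'],p['distortion'],Rt@H[:3,:3],Rt@H[:3,3]+s['position']
def ray(c,uv):
    K,D,Rc,t=c
    q=cv2.undistortPoints(np.array(uv,float).reshape(-1,1,2),K,D).reshape(-1,2)
    d=np.c_[q,np.ones(len(q))]@Rc.T
    return t,d
def plane(c,uv,z):
    t,d=ray(c,uv); return t+d*((z-t[2])/d[:,2])[:,None]
def proj(c,X):
    K,D,Rc,t=c
    rv=cv2.Rodrigues(Rc.T)[0]; return cv2.projectPoints(np.array(X,float).reshape(-1,1,3),rv,-Rc.T@t,K,D)[0].reshape(-1,2)
def tri(c1,u1,c2,u2):
    t1,d1=ray(c1,u1);t2,d2=ray(c2,u2);o=[]
    for a,b in zip(d1,d2):
        k=np.linalg.lstsq(np.c_[a,-b],t2-t1,rcond=None)[0]
        p,q=t1+k[0]*a,t2+k[1]*b; o.append(np.r_[(p+q)/2,np.linalg.norm(p-q)])
    return np.array(o)
E
python3 - <<'E'
from h import *
np.set_printoptions(precision=4,suppress=True)
T=cam('top');S=cam('scene')
for nm,c,o in [('full',[(84,33),(218,36),(182,561),(40,554)],(180,135)),('empty',[(218,30),(343,78),(163,577),(31,520)],(370,165))]:
    P=plane(T,np.array(c)/3+o,0.008)
    a=(P[0]+P[1])/2;b=(P[3]+P[2])/2;x=(a-b);L=np.linalg.norm(x);x/=L
    print(nm,P,'len',L,'w',np.linalg.norm(P[0]-P[1]),np.linalg.norm(P[3]-P[2]),'yaw',np.arctan2(x[1],x[0]))
    print('ends',a,b)
st=np.array([(115,80),(95,210),(84,346),(66,481)])/3+(180,135)
ss=np.array([(172,335),(275,230),(367,130),(453,43)])/3+(285,250)
print(plane(T,st,.101));print(plane(S,ss,.101)); print(tri(T,st,S,ss))
E
```

```text
full [[0.7223 0.228  0.008 ]
 [0.7351 0.1464 0.008 ]
 [0.4239 0.0979 0.008 ]
 [0.4119 0.1775 0.008 ]] len 0.31470295010049015 w 0.0826553160052563 0.08054611135524928 yaw 0.1578902140060705
ends [0.7287 0.1872 0.008 ] [0.4179 0.1377 0.008 ]
empty [[ 0.7474 -0.2026  0.008 ]
 [ 0.7322 -0.2818  0.008 ]
 [ 0.4235 -0.2137  0.008 ]
 [ 0.4412 -0.1362  0.008 ]] len 0.3146532797979376 w 0.08069821048917883 0.07951655162869622 yaw -0.2153638419850898
ends [ 0.7398 -0.2422  0.008 ] [ 0.4324 -0.175   0.008 ]
[[0.6618 0.1738 0.101 ]
 [0.5897 0.1669 0.101 ]
 [0.5186 0.1553 0.101 ]
 [0.4503 0.1482 0.101 ]]
[[0.6634 0.1766 0.101 ]
 [0.5915 0.1685 0.101 ]
 [0.5198 0.1581 0.101 ]
 [0.4506 0.1502 0.101 ]]
[[0.6627 0.1751 0.0978 0.001 ]
 [0.5904 0.1676 0.0985 0.0001]
 [0.5187 0.1566 0.0981 0.0012]
 [0.4499 0.1491 0.0992 0.0012]]
```

```bash
python3 - <<'E'
from h import *
T=cam('top');S=cam('scene')
f=8
def model(b,yaw,off):
    x=np.array([np.cos(yaw),np.sin(yaw),0]);y=np.array([-x[1],x[0],0]);o=np.array([*b,0])+x*off
    print(o)
    for im,c,bx,nm in J:
        for s in (-.105,-.035,.035,.105):
            for h,z,col in ((.032,.022,(0,0,255)),(.029,.011,(0,160,0))):
                P=[o+x*(s+i*h)+y*(j*h)+[0,0,z] for i,j in ((1,1),(1,-1),(-1,-1),(-1,1))]
                q=(proj(c,P)-bx[:2])*bx[2]
                cv2.polylines(im,[np.int32(q)],True,col,1)
        P=[o+x*.158+[.009*np.cos(t),.009*np.sin(t),.042] for t in np.linspace(0,6.28,20)]
        for z in(.034,.042): cv2.polylines(im,[np.int32((proj(c,np.array(P)*[1,1,0]+[0,0,z])-bx[:2])*bx[2])],True,(255,0,0),1)
def J_(l): 
    o=[]
    for n,x0,y0,x1,y1,k in l:
        im=cv2.imread(f"pics/{n}0.png")[y0:y1,x0:x1]; o.append([cv2.resize(im,None,fx=k,fy=k,interpolation=cv2.INTER_CUBIC),cam(n),np.array([x0,y0,k]),n])
    return o
J=J_([('top',375,165,490,365,3),('scene',130,160,325,265,3)])
model((.4324,-.1750),-.2154,.140)
A=J
J=J_([('top',185,135,260,335,3),('scene',285,250,465,450,3)])
model((.4179,.1377),.1579,.140)
cv2.imwrite('pics/o1.png',np.hstack([A[0][0],J[0][0]])); cv2.imwrite('pics/o2.png',A[1][0]); cv2.imwrite('pics/o3.png',J[1][0])
E
```

```text
[ 0.56916474 -0.20492335  0.        ]
[0.55615835 0.15971426 0.        ]
```

View pics/o1.png

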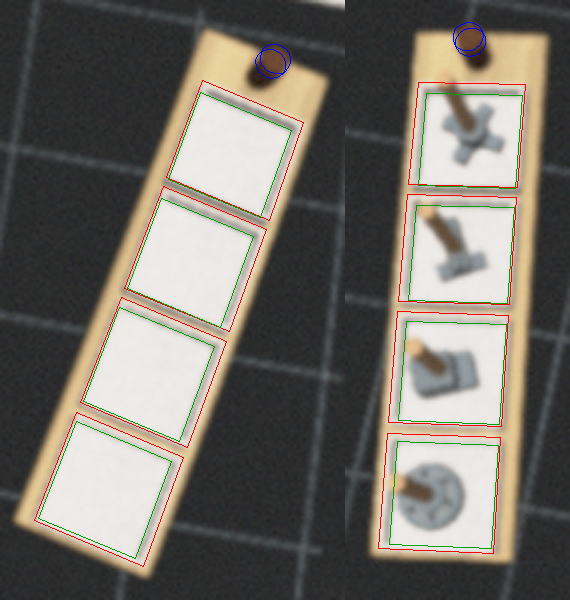

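View pics/o2.png

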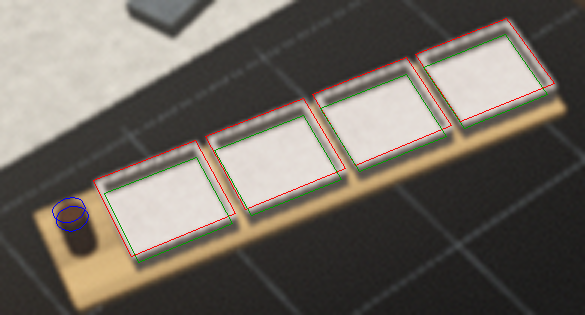

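View pics/o3.png

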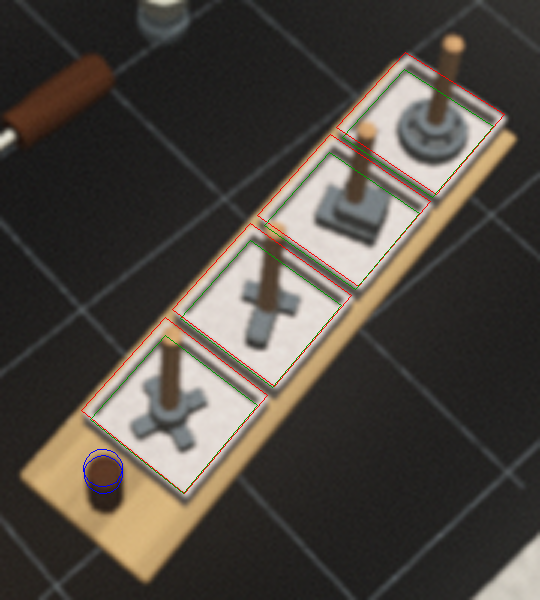

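The fitted model overlays both views to within about 2 mm. So both racks are located, and the stick tops triangulate to about 1 mm. Next is a planning helper for the moves.

```bash
cat >> h.py <<'E'
np.set_printoptions(precision=4,suppress=True)
FY,EY=.1579,-.2154
FO=np.array([.5562,.1597]);EO=np.array([.5692,-.2049])
def seat(o,yw,x): return o+x*np.array([np.cos(yw),np.sin(yw)])
def plan(xyz,yaw,step=.045):
    s=arm.observe();Rt=R.from_rotvec(s['ee_rot']).as_matrix()
    cur=np.arctan2(Rt[1,1],Rt[0,1]); want=yaw+np.pi/2
    d=(want-cur+np.pi/2)%np.pi-np.pi/2
    turn=-d/(np.pi/2)
    Rn=R.from_euler('z',d).as_matrix()@Rt
    D=np.array(xyz)-s['position']
    print('t',s['clock'],'pos',s['position'],'w',s['width'],'tilt',np.arccos(-Rt[2,2]),'F',s['force'],'q7',s['joints'][6])
    print('turn share total',turn,'then shift share (new axes)',Rn.T@D/.4,'rows>=',np.linalg.norm(D)/step)
E
python3 -c "
from h import *
plan([.4499,.1491,.2],FY)
for x in(-.105,-.035,.035,.105): print(seat(EO,EY,x),seat(FO,FY,x))"
```

```text
t 0.15 pos [0.2029 0.5907 0.1875] w 0.9987349834820166 tilt 0.001220604081016414 F [-0.7861 -0.0497  0.3372] q7 -0.07506326575612936
turn share total -0.3111443633149115 then shift share (new axes) [-0.4362 -1.1873 -0.0297] rows>= 11.246926638339925
[ 0.4666 -0.1825] [0.4525 0.1432]
[ 0.535  -0.1974] [0.5216 0.1542]
[ 0.6034 -0.2124] [0.5908 0.1652]
[ 0.6718 -0.2273] [0.6599 0.1762]
```

Emit:
{"fn": "apply_moves", "kwargs": {"targets": [0,0,0,-0.01,-0.08,0,0,0,-0.01,-0.08,0,0,0,-0.01,-0.08,0,0,0,0,-0.071,0,-0.036,-0.1,0,0,0,-0.036,-0.1,0,0,0,-0.036,-0.1,0,0,0,-0.036,-0.1,0,0,0,-0.036,-0.1,0,0,0,-0.036,-0.1,0,0,0,-0.036,-0.1,0,0,0,-0.036,-0.1,0,0,0,-0.036,-0.1,0,0,0,-0.036,-0.1,0,0,0,-0.036,-0.1,0,0,0,-0.036,-0.087,0,0], "grip_force": 25}}

```text
clock: 2.15
position: [0.4486, 0.1477, 0.2001]
ee_rot: [0.246, -3.132, 0.0]
force: [0.7, 0.5, -1.0]
width: 0.999
```

```bash
python3 -c "
from h import *
plan([.4499,.1491,.0525],FY)
c=cam('wrist'); im=eyes.get_image('wrist')[:,:,::-1].copy()
cv2.imwrite('pics/w1.png',im)
for p in [(.4499,.1491),(.5187,.1566)]: print(proj(c,[[*p,.101],[*p,.031]]))"
```

```text
t 2.15 pos [0.4486 0.1477 0.2001] w 0.9989114808580685 tilt 4.7873720559093445e-05 F [ 0.7256  0.4884 -0.9542] q7 1.3331271861514502
turn share total -0.0005353146621693831 then shift share (new axes) [-0.0037  0.0029  0.3691] rows>= 3.2808030925394513
[[325.2799 239.6265]
 [325.0991 219.647 ]]
[[320.8492 325.6449]
 [321.4302 292.0538]]
```

View pics/w1.png

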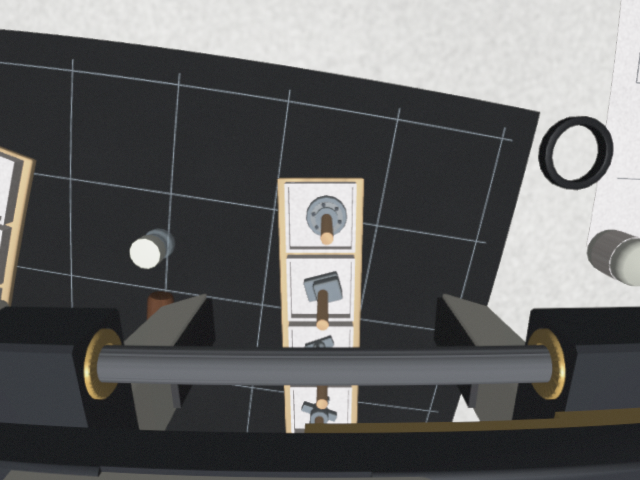

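The wrist view has the wheel stick top at (327,238), where I predicted (325,240), so I'll descend and grip.

Emit:
{"fn": "apply_moves", "kwargs": {"targets": [0,-0.004,0.003,0.07,0,0,0,0,0.1,0,0,0,0,0.1,0,0,0,0,0.06,0,0,0,0,0.039,0,0,0,0,0,0,1,0,0,0,0,1,0,0,0,0,1,0,0,0,0,1,0,0,0,0,1,0,0,0,0,1,0,0,0,0,1,0,0,0,0,1,0,0,0,0], "grip_force": 25}}

```text
clock: 3.95
position: [0.4496, 0.1507, 0.0525]
ee_rot: [0.247, -3.132, 0.0]
force: [0.6, 0.1, -0.4]
width: 0.18
```

```bash
python3 -c "
from h import *
plan([.4499,.1491,.16],FY)"
```

```text
t 3.95 pos [0.4496 0.1507 0.0525] w 0.18032492826516963 tilt 4.9040167485268545e-05 F [ 0.5611  0.0628 -0.4414] q7 1.3735070535747642
turn share total -0.000205933253488445 then shift share (new axes) [-0.0001 -0.0042 -0.2687] rows>= 2.3891310967217962
```

Emit:
{"fn": "apply_moves", "kwargs": {"targets": [1,0,0,0,0,1,0,0,0,0,1,0,0,0,0,1,0,0,0,0]}}

```text
clock: 4.45
position: [0.4496, 0.1507, 0.0525]
ee_rot: [0.247, -3.132, 0.0]
force: [1.0, -0.7, -0.3]
width: 0.092
```

Emit:
{"fn": "apply_moves", "kwargs": {"targets": [1,0,0,0,0,1,0,0,-0.03,0,1,0,0,-0.06,0,1,0,0,-0.08,0,1,0,0,-0.07,0,1,0,0,-0.04,0,1,0,0,-0.02,0]}}

```text
clock: 5.32
position: [0.45, 0.151, 0.174]
ee_rot: [-0.247, 3.13, 0.001]
force: [-0.1, -0.1, -1.0]
width: 0.094
```

```bash
python3 -c "
from h import *
p=seat(EO,EY,.105)
plan([*p,.172],EY)
im=eyes.get_image('scene')[:,:,::-1]
cv2.imwrite('pics/s1.png',im);cv2.imwrite('pics/w2.png',eyes.get_image('wrist')[:,:,::-1])"
```

```text
t 5.325 pos [0.45  0.151 0.174] w 0.09397526582519837 tilt 0.0019055862194559017 F [-0.0594 -0.1025 -0.9735] q7 1.3360680657809572
turn share total 0.23746592724411414 then shift share (new axes) [-0.7438 -0.8054  0.0058] rows>= 9.74521809124032
```

View pics/s1.png

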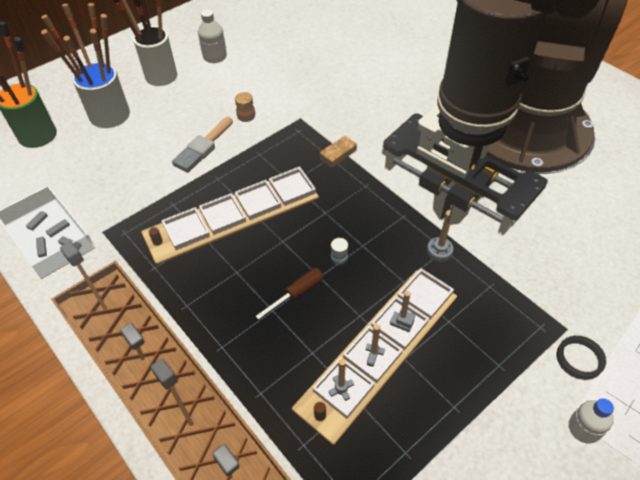

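View pics/w2.png

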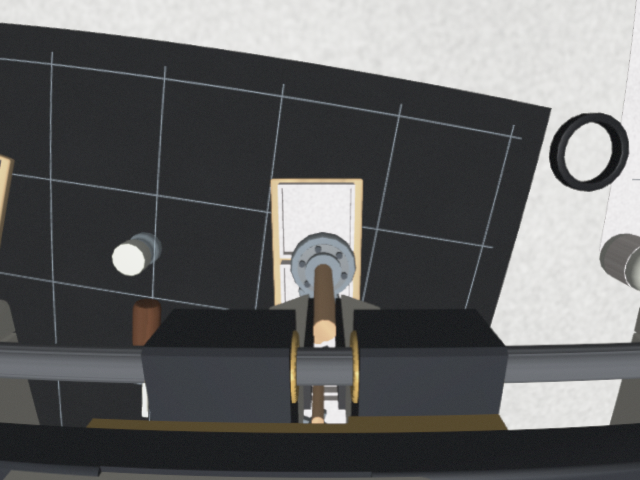

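Emit:
{"fn": "apply_moves", "kwargs": {"targets": [1,0,0,0,0.08,1,0,0,0,0.08,1,0,0,0,0.078,1,-0.03,-0.032,0,0,1,-0.06,-0.064,0,0,1,-0.074,-0.081,0,0,1,-0.074,-0.081,0,0,1,-0.074,-0.081,0,0,1,-0.074,-0.081,0,0,1,-0.074,-0.081,0,0,1,-0.074,-0.081,0,0,1,-0.074,-0.081,0,0,1,-0.06,-0.064,0,0,1,-0.045,-0.048,0,0,1,-0.03,-0.03,0,0,1,0,0,0,0,1,0,0,0,0]}}

```text
clock: 7.55
position: [0.6703, -0.2265, 0.1718]
ee_rot: [-0.338, -3.122, -0.001]
force: [-0.1, 0.7, -0.5]
width: 0.092
```

```bash
cat >> h.py <<'E'
def look(tag,gz=.0188):
    st=arm.observe();im=eyes.get_image('wrist')[:,:,::-1].copy()
    p=eyes.camera_params('wrist');H=p['hand_eye'];Ri=H[:3,:3].T
    X=np.array([[0,0,-gz-.030],[0,0,-gz+.034],[0,0,-gz+.060]])
    q=cv2.projectPoints(X,cv2.Rodrigues(Ri)[0],-Ri@H[:3,3],p['camera_matrix'],p['distortion'])[0].reshape(-1,2)
    for a in q: cv2.drawMarker(im,tuple(int(v) for v in a),(0,0,255),cv2.MARKER_CROSS,10,1)
    print('top, stick base, underside',q); cv2.imwrite(f'pics/{tag}w.png',im)
    a=cv2.resize(im[180:400,220:440],(440,440)); 
    s=eyes.get_image('scene')[:,:,::-1]
    cv2.imwrite(f'pics/{tag}.png',np.hstack([a,cv2.resize(s[100:430,60:340],None,fx=440/330,fy=440/330)]))
E
python3 -c "
from h import *
p=seat(EO,EY,.105)
plan([*p,.0535],EY)
look('a1')"
```

```text
t 7.55 pos [ 0.6703 -0.2265  0.1718] w 0.092051173290772 tilt 0.0015409067824751397 F [-0.0977  0.6595 -0.5209] q7 1.7731435503540849
turn share total -0.00021767264169902462 then shift share (new axes) [-0.0044 -0.0016  0.2957] rows>= 2.628445805378831
top, stick base, underside [[324.3524 332.0295]
 [324.3799 276.7311]
 [324.3871 261.9549]]
```

View pics/a1.png

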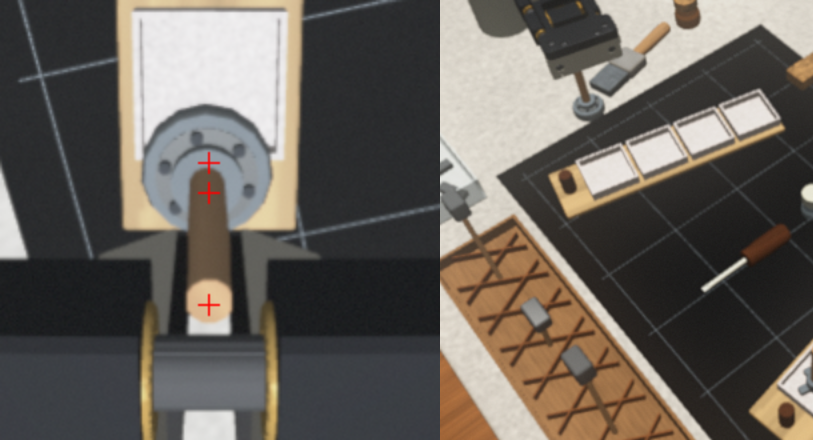

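View pics/a1w.png

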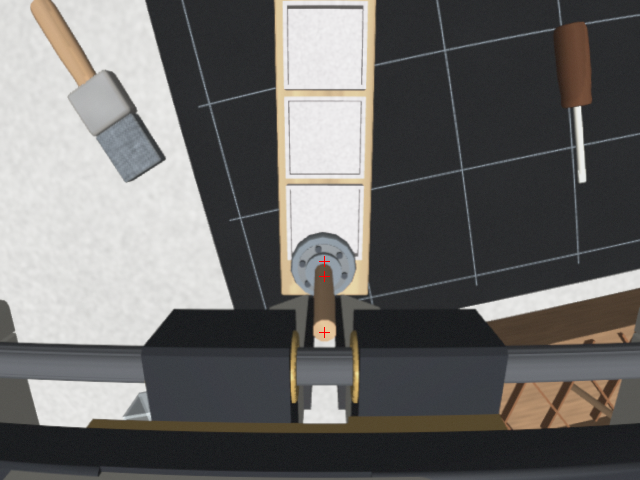

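```bash
python3 -c "
from h import *
c=cam('wrist')
for x in (-.105,-.035,.035,.105,.158): print(x,proj(c,[[*seat(EO,EY,x),.011]]))"
```

```text
-0.105 [[323.4113 -45.3217]]
-0.035 [[323.3662  49.5639]]
0.035 [[323.3318 139.1358]]
0.105 [[323.3062 221.5323]]
0.158 [[323.2915 278.7375]]
```

Emit:
{"fn": "apply_moves", "kwargs": {"targets": [1,-0.004,-0.002,0.03,0,1,0,0,0.06,0,1,0,0,0.07,0,1,0,0,0.06,0,1,0,0,0.04,0,1,0,0,0.015,0,1,0,0,0.01,0,1,0,0,0.007,0,1,0,0,0.003,0,1,0,0,0.001,0,1,0,0,0.001,0,1,0,0,0,0,1,0,0,0,0]}}

```text
clock: 9.28
position: [0.6722, -0.2286, 0.0538]
ee_rot: [0.339, 3.123, -0.0]
force: [0.1, -0.3, -1.0]
width: 0.092
```

```bash
python3 -c "
from h import *
p=seat(EO,EY,.105)
plan([*p,.0525],EY)
look('a2')"
```

```text
t 9.275 pos [ 0.6722 -0.2286  0.0538] w 0.09211497684404828 tilt 0.00011687401083227395 F [ 0.0964 -0.2862 -1.0349] q7 1.8051614591510057
turn share total -0.000504607282671046 then shift share (new axes) [0.0018 0.0029 0.0032] rows>= 0.041783449307048755
top, stick base, underside [[324.3567 332.0248]
 [324.3831 276.7278]
 [324.39   261.9519]]
```

View pics/a2.png

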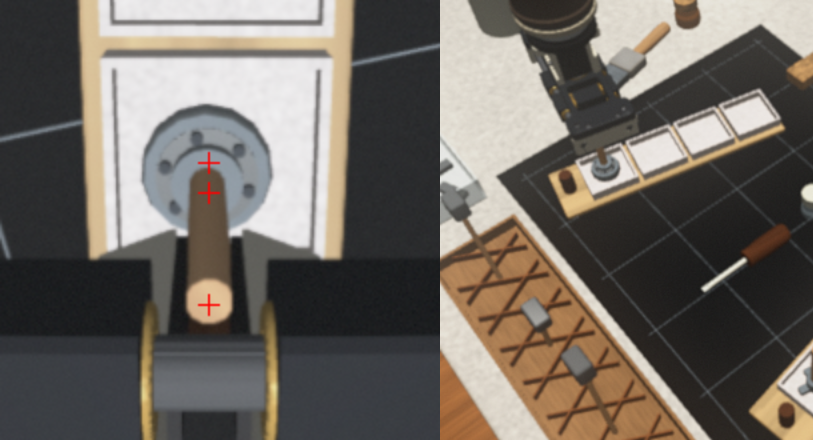

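Emit:
{"fn": "apply_moves", "kwargs": {"targets": [1,0,0.007,0,0,1,0,0,0.0015,0,1,0,0,0.001,0,1,0,0,0.0005,0,1,0,0,0,0]}}

```text
clock: 10.0
position: [0.6728, -0.226, 0.0526]
ee_rot: [0.339, 3.123, -0.0]
force: [-0.1, -0.1, -0.1]
width: 0.092
```

Emit:
{"fn": "apply_moves", "kwargs": {"targets": [1,0,0,0.001,0,1,0,0,0,0,0.8,0,0,0,0,0.8,0,0,0,0,0.6,0,0,0,0,0.4,0,0,0,0,0,0,0,0,0,0,0,0,0,0,0,0,0,0,0,0,0,0,0,0,0,0,0,0,0,0,0,0,0,0]}}

```text
clock: 11.5
position: [0.6728, -0.2259, 0.0521]
ee_rot: [0.339, 3.123, 0.0]
force: [-0.7, 0.8, -0.2]
width: 0.991
```

```bash
python3 -c "
from h import *
plan([.5187,.1566,.172],FY)
look('a3')"
```

```text
t 11.5 pos [ 0.6728 -0.2259  0.0521] w 0.9911984851535616 tilt 4.5813321415989916e-05 F [-0.6579  0.7812 -0.1679] q7 1.801771097805268
turn share total -0.2381677783182328 then shift share (new axes) [ 0.2301  1.0049 -0.2996] rows>= 9.54274920244014
top, stick base, underside [[324.3567 332.025 ]
 [324.3831 276.7279]
 [324.39   261.9521]]
```

View pics/a3.png

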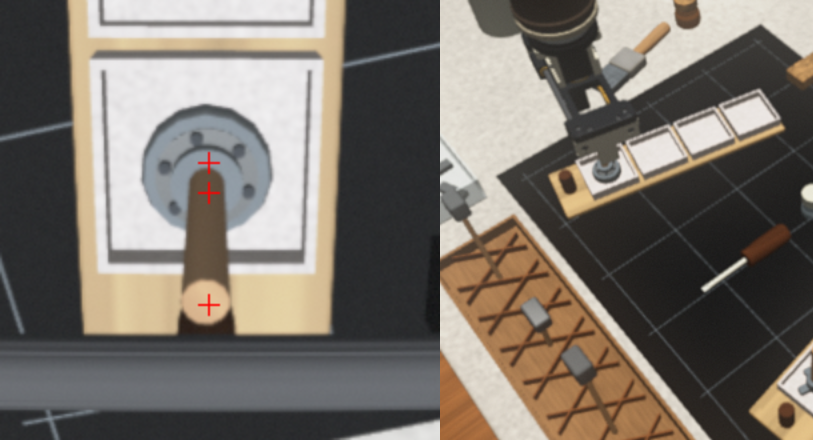

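Emit:
{"fn": "apply_moves", "kwargs": {"targets": [0,0,0,-0.05,0,0,0,0,-0.1,0,0,0,0,-0.1,0,0,0,0,-0.05,0,0,0,0,0,-0.08,0,0,0,0,-0.08,0,0,0,0,-0.078,0,0.021,0.0914,0,0,0,0.021,0.0914,0,0,0,0.021,0.0914,0,0,0,0.021,0.0914,0,0,0,0.021,0.0914,0,0,0,0.021,0.0914,0,0,0,0.021,0.0914,0,0,0,0.021,0.0914,0,0,0,0.021,0.0914,0,0,0,0.021,0.0914,0,0,0,0.021,0.091,0,0,0,0,0,0,0]}}

```text
clock: 13.98
position: [0.5176, 0.1601, 0.1736]
ee_rot: [-0.255, 3.13, 0.003]
force: [-0.4, -0.9, 0.3]
width: 1.004
```

```bash
sed -i 's/EO=np.array(.*/EO=np.array([.5700,-.2035])/' h.py; python3 -c "
from h import *
plan([.5187,.1570,.0525],FY)
c=cam('wrist')
print(proj(c,[[.5187,.1566,.101]]))
look('b0')"
```

```text
t 13.975 pos [0.5176 0.1601 0.1736] w 1.0040347504026454 tilt 0.002182510734206403 F [-0.3805 -0.8672  0.2863] q7 1.3986624119588882
turn share total 0.0030278436676004 then shift share (new axes) [-0.001  -0.0085  0.3026] rows>= 2.6912670254596414
[[318.082  248.1483]]
top, stick base, underside [[323.1903 331.9499]
 [323.4795 276.6887]
 [323.5571 261.9236]]
```

View pics/b0w.png

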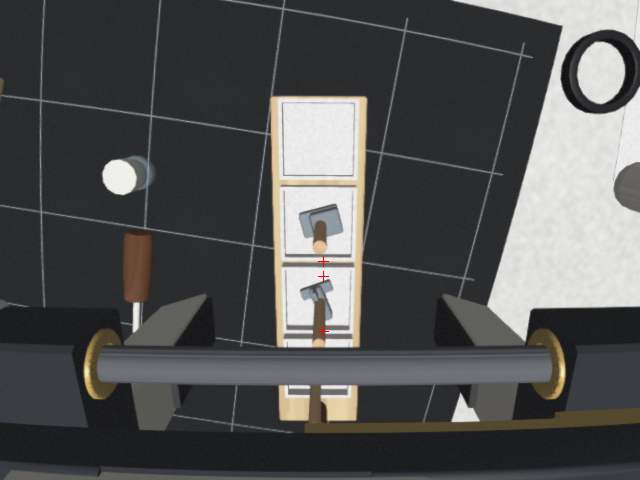

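Emit:
{"fn": "apply_moves", "kwargs": {"targets": [0,-0.001,-0.006,0.06,0.003,0,0,0,0.1,0,0,0,0,0.08,0,0,0,0,0.04,0,0,0,0,0.022,0,0,0,0,0,0,1,0,0,0,0,1,0,0,0,0,1,0,0,0,0,1,0,0,0,0,1,0,0,0,0,1,0,0,0,0,1,0,0,0,0,1,0,0,0,0,1,0,0,0,0,1,0,0,0,0,1,0,0,0,0,1,0,0,0,0], "grip_force": 25}}

```text
clock: 16.32
position: [0.5192, 0.1543, 0.0513]
ee_rot: [0.24, -3.132, 0.0]
force: [0.1, -0.3, -0.3]
width: 0.094
```

```bash
python3 -c "
from h import *
plan([.5187,.1570,.172],FY)
look('b1')"
```

```text
t 16.325 pos [0.5192 0.1543 0.0513] w 0.09443506602791159 tilt 6.48791955339828e-05 F [ 0.078  -0.3212 -0.2789] q7 1.430438716910275
turn share total -0.0031898715220796104 then shift share (new axes) [ 0.0001  0.0069 -0.3018] rows>= 2.6831532179631834
top, stick base, underside [[323.2135 331.9599]
 [323.4977 276.6958]
 [323.5739 261.9299]]
```

View pics/b1.png

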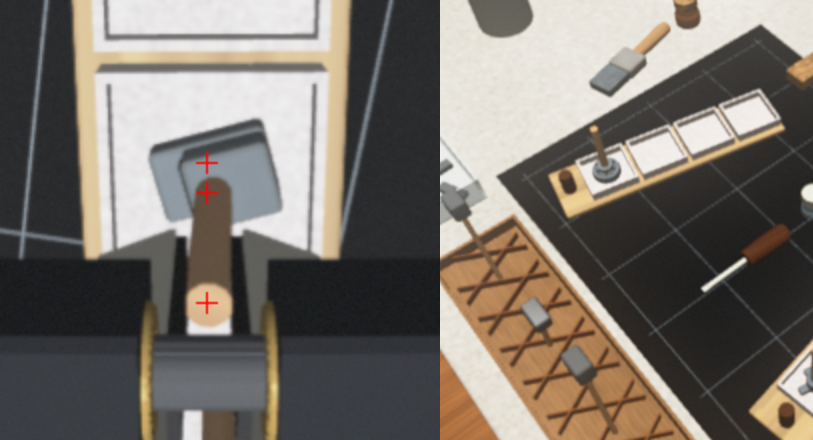

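Emit:
{"fn": "apply_moves", "kwargs": {"targets": [1,0,0,-0.03,0,1,0,0,-0.06,0,1,0,0,-0.08,0,1,0,0,-0.07,0,1,0,0,-0.04,0,1,0,0,-0.02,0,1,0,0,0,0,1,0,0,0,0]}}

```text
clock: 17.42
position: [0.5186, 0.1541, 0.1704]
ee_rot: [0.24, -3.131, 0.001]
force: [-0.4, -0.6, -0.3]
width: 0.096
```

```bash
python3 -c "
from h import *
plan([*seat(EO,EY,.035),.172],EY)
look('b2')"
```

```text
t 17.425 pos [0.5186 0.1541 0.1704] w 0.09637926341382515 tilt 0.001616322108038541 F [-0.363  -0.5544 -0.3236] q7 1.4010680969014875
turn share total 0.23450516347714356 then shift share (new axes) [-0.4041 -0.846  -0.0044] rows>= 8.33349249473894
top, stick base, underside [[323.2149 331.9658]
 [323.4988 276.6998]
 [323.5749 261.9334]]
```

View pics/b2.png

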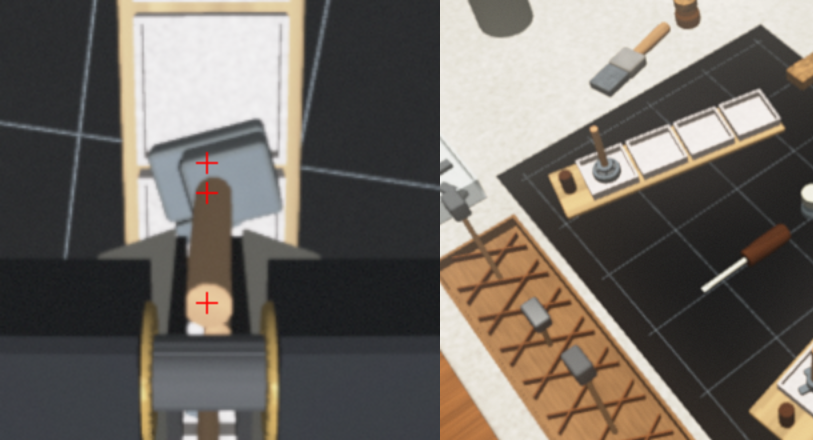

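Emit:
{"fn": "apply_moves", "kwargs": {"targets": [1,0,0,0,0.078,1,0,0,0,0.078,1,0,0,0,0.078,1,-0.016,-0.034,0,0,1,-0.032,-0.068,0,0,1,-0.0444,-0.093,0,0,1,-0.0444,-0.093,0,0,1,-0.0444,-0.093,0,0,1,-0.0444,-0.093,0,0,1,-0.0444,-0.093,0,0,1,-0.0444,-0.093,0,0,1,-0.04,-0.085,0,0,1,-0.03,-0.06,0,0,1,-0.02,-0.041,0,0,1,0,0,0,0,1,0,0,0,0,1,0,0,0,0,1,0,0,0,0]}}

```text
clock: 19.77
position: [0.6053, -0.2097, 0.1714]
ee_rot: [0.334, 3.124, 0.001]
force: [-0.7, -0.5, 0.0]
width: 0.096
```

```bash
python3 -c "
from h import *
plan([*seat(EO,EY,.035),.0513],EY)"
```

```text
t 19.775 pos [ 0.6053 -0.2097  0.1714] w 0.09637210962719013 tilt 0.0004281330689769986 F [-0.6556 -0.5479  0.0163] q7 1.7706629058357946
turn share total 0.0014681494883750474 then shift share (new axes) [ 0.0021 -0.0038  0.3003] rows>= 2.6699766383105326
```

Emit:
{"fn": "apply_moves", "kwargs": {"targets": [1,0.002,-0.003,0.03,0,1,0,0,0.06,0,1,0,0,0.07,0,1,0,0,0.06,0,1,0,0,0.04,0,1,0,0,0.016,0,1,0,0,0.01,0,1,0,0,0.005,0,1,0,0,0.003,0,1,0,0,0.002,0,1,0,0,0,0,1,0,0,0,0,1,0,0,0,0]}}

```text
clock: 21.4
position: [0.6042, -0.2118, 0.053]
ee_rot: [0.336, 3.123, 0.0]
force: [0.1, -0.1, -0.4]
width: 0.097
```

```bash
python3 -c "
from h import *
plan([*seat(EO,EY,.035),.0513],EY)
look('b3')"
```

```text
t 21.4 pos [ 0.6042 -0.2118  0.053 ] w 0.09678896830501917 tilt 0.0001483765377054641 F [ 0.1171 -0.1055 -0.3503] q7 1.8134937172333505
turn share total 0.0005096052913879373 then shift share (new axes) [0.0004 0.0019 0.0043] rows>= 0.04159540577215734
top, stick base, underside [[324.3518 332.0251]
 [324.3793 276.7281]
 [324.3866 261.9523]]
```

View pics/b3.png

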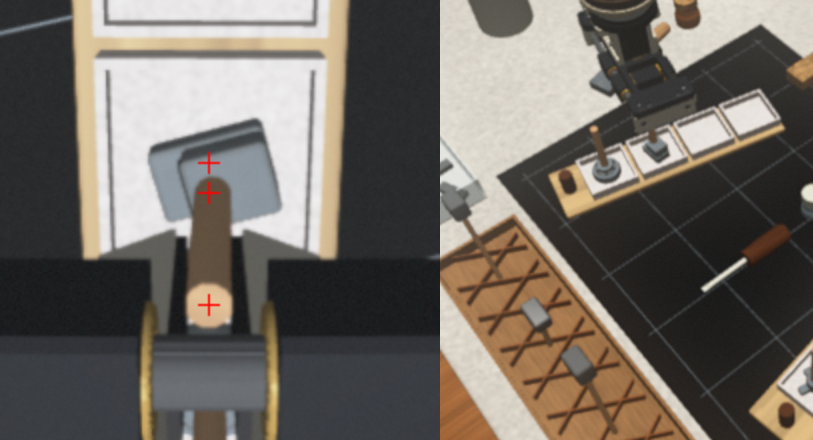

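Emit:
{"fn": "apply_moves", "kwargs": {"targets": [1,0,0,0.002,0,1,0,0,0.0015,0,1,0,0,0.001,0,1,0,0,0.0005,0,1,0,0,0,0,0.8,0,0,0,0,0.8,0,0,0,0,0.6,0,0,0,0,0.4,0,0,0,0,0,0,0,0,0,0,0,0,0,0,0,0,0,0,0,0,0,0,0,0,0,0,0,0,0,0,0,0,0,0]}}

```text
clock: 23.38
position: [0.6041, -0.2117, 0.0509]
ee_rot: [-0.337, -3.124, -0.0]
force: [0.2, -0.2, 0.4]
width: 0.99
```

```bash
python3 -c "
from h import *
plan([.5904,.1685,.172],FY)
look('b4')"
```

```text
t 23.375 pos [ 0.6041 -0.2117  0.0509] w 0.9902141565236879 tilt 5.660611449096731e-05 F [ 0.1888 -0.2313  0.3607] q7 1.8142195062435014
turn share total -0.23716371169771508 then shift share (new axes) [-0.1155  0.9442 -0.3026] rows>= 8.87310496155051
top, stick base, underside [[324.3519 332.0253]
 [324.3794 276.7283]
 [324.3866 261.9524]]
```

View pics/b4.png

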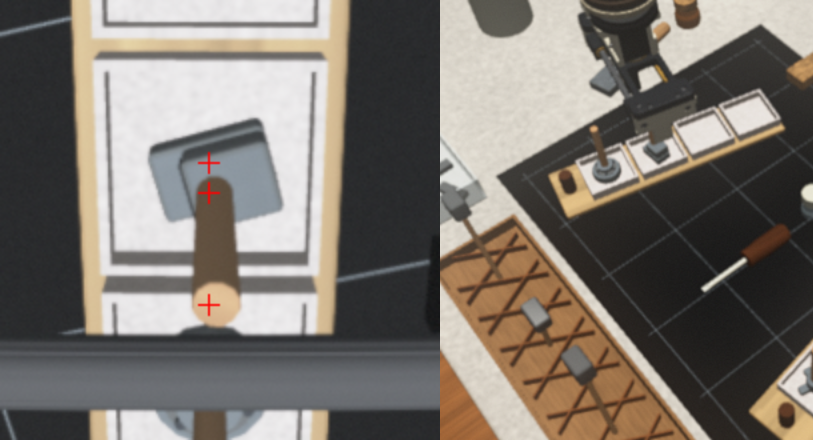

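Emit:
{"fn": "apply_moves", "kwargs": {"targets": [0,0,0,-0.05,0,0,0,0,-0.1,0,0,0,0,-0.1,0,0,0,0,-0.05,0,0,0,0,0,-0.08,0,0,0,0,-0.08,0,0,0,0,-0.077,0,-0.0116,0.06,0,0,0,-0.0116,0.1,0,0,0,-0.0116,0.11,0,0,0,-0.0116,0.11,0,0,0,-0.0116,0.11,0,0,0,-0.0116,0.11,0,0,0,-0.0116,0.11,0,0,0,-0.0116,0.11,0,0,0,-0.0116,0.08,0,0,0,-0.0116,0.044,0,0,0,0,0,0,0,0,0,0,0,0,0,0,0,0,0]}}

```text
clock: 25.98
position: [0.591, 0.1665, 0.171]
ee_rot: [-0.243, 3.132, -0.001]
force: [-0.2, 0.1, 0.3]
width: 0.995
```

```bash
python3 -c "
from h import *
plan([.5904,.1685,.0515],FY)
c=cam('wrist')
print(proj(c,[[.5904,.1676,.101]]))
look('c0')"
```

```text
t 25.975 pos [0.591  0.1665 0.171 ] w 0.9954954294097504 tilt 0.0006436021249263415 F [-0.1801  0.053   0.3424] q7 1.4445273796668443
turn share total -0.0017563852734665693 then shift share (new axes) [0.0007 0.0054 0.2988] rows>= 2.656317040908543
[[325.5197 248.0214]]
top, stick base, underside [[323.2067 331.958 ]
 [323.4923 276.6944]
 [323.5689 261.9287]]
```

View pics/c0w.png

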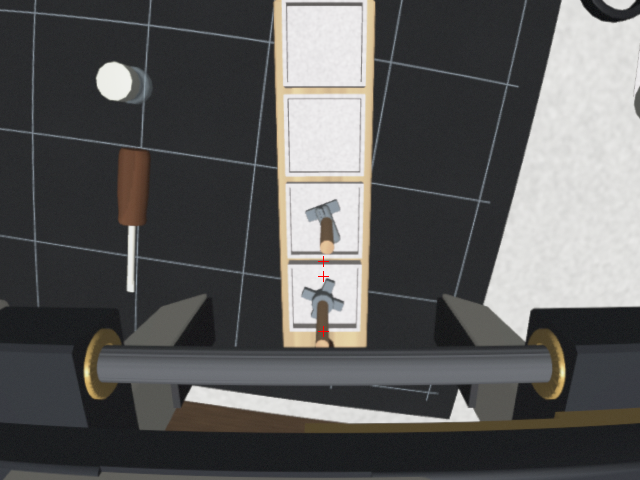

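Emit:
{"fn": "apply_moves", "kwargs": {"targets": [0,0,0.005,0.06,0,0,0,0,0.1,0,0,0,0,0.08,0,0,0,0,0.04,0,0,0,0,0.018,0,0,0,0,0,0,1,0,0,0,0,1,0,0,0,0,1,0,0,0,0,1,0,0,0,0,1,0,0,0,0,1,0,0,0,0,1,0,0,0,0,1,0,0,0,0,1,0,0,0,0,1,0,0,0,0,1,0,0,0,0,1,0,0,0,0], "grip_force": 25}}

```text
clock: 28.32
position: [0.5904, 0.1704, 0.0517]
ee_rot: [0.247, -3.132, 0.0]
force: [0.8, 0.1, -1.1]
width: 0.089
```

```bash
python3 -c "
from h import *
plan([.5187,.1570,.172],FY)
look('c1')"
```

```text
t 28.325 pos [0.5904 0.1704 0.0517] w 0.08948021620279663 tilt 4.870122374191221e-05 F [ 0.7614  0.0846 -1.1314] q7 1.4630981852130545
turn share total -0.0001755415749925742 then shift share (new axes) [ 0.1822 -0.0049 -0.3008] rows>= 3.126015452557177
top, stick base, underside [[323.1992 331.9568]
 [323.4865 276.6935]
 [323.5636 261.9279]]
```

View pics/c1.png

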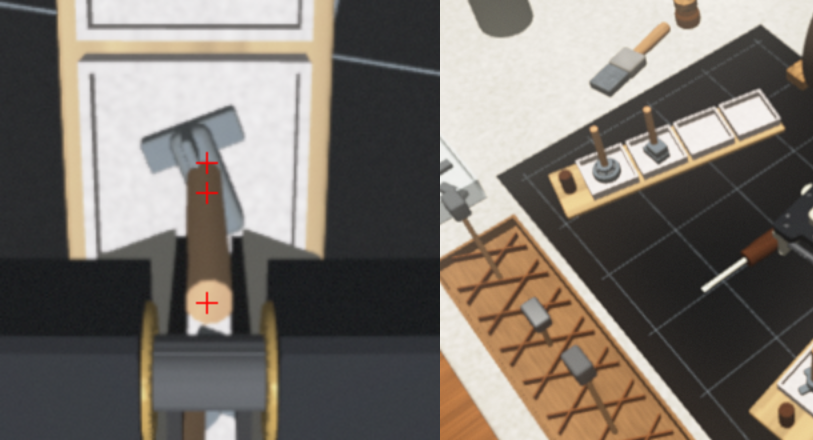

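Emit:
{"fn": "apply_moves", "kwargs": {"targets": [1,0,0,-0.03,0,1,0,0,-0.06,0,1,0,0,-0.08,0,1,0,0,-0.07,0,1,0,0,-0.04,0,1,0,0,-0.02,0,1,0,0,0,0,1,0,0,0,0]}}

```text
clock: 29.42
position: [0.5898, 0.1703, 0.1707]
ee_rot: [0.247, -3.13, 0.001]
force: [0.3, -0.4, -0.8]
width: 0.094
```

```bash
python3 -c "
from h import *
plan([*seat(EO,EY,-.035),.172],EY)
look('c2')"
```

```text
t 29.425 pos [0.5898 0.1703 0.1707] w 0.0941400476043383 tilt 0.001717012923481513 F [ 0.3088 -0.3536 -0.8124] q7 1.4411074273748286
turn share total 0.23751748412778267 then shift share (new axes) [-0.0639 -0.9234 -0.0031] rows>= 8.22741930822858
top, stick base, underside [[323.2005 331.9629]
 [323.4876 276.6977]
 [323.5646 261.9316]]
```

View pics/c2.png

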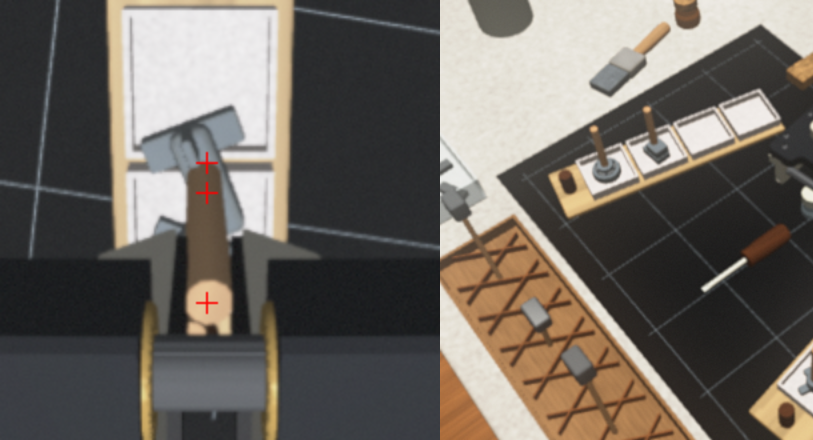

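Emit:
{"fn": "apply_moves", "kwargs": {"targets": [1,0,0,0,0.08,1,0,0,0,0.08,1,0,0,0,0.0775,1,-0.0058,-0.037,0,0,1,-0.0058,-0.074,0,0,1,-0.0058,-0.102,0,0,1,-0.0058,-0.102,0,0,1,-0.0058,-0.102,0,0,1,-0.0058,-0.102,0,0,1,-0.0058,-0.102,0,0,1,-0.0058,-0.102,0,0,1,-0.0058,-0.09,0,0,1,-0.0058,-0.065,0,0,1,-0.0058,-0.045,0,0,1,0,0,0,0,1,0,0,0,0,1,0,0,0,0,1,0,0,0,0]}}

```text
clock: 31.78
position: [0.5366, -0.1948, 0.1717]
ee_rot: [-0.335, -3.124, -0.0]
force: [-0.7, -0.2, -0.4]
width: 0.093
```

```bash
python3 -c "
from h import *
plan([*seat(EO,EY,-.035),.0517],EY)"
```

```text
t 31.775 pos [ 0.5366 -0.1948  0.1717] w 0.09305062268705952 tilt 0.00026892638764165744 F [-0.6577 -0.2086 -0.4084] q7 1.7635342525869389
turn share total 0.0009879901583899865 then shift share (new axes) [ 0.0014 -0.0035  0.3   ] rows>= 2.6669078775947432
```

Emit:
{"fn": "apply_moves", "kwargs": {"targets": [1,0.001,-0.001,0.03,0,1,0,0,0.06,0,1,0,0,0.07,0,1,0,0,0.06,0,1,0,0,0.04,0,1,0,0,0.016,0,1,0,0,0.01,0,1,0,0,0.005,0,1,0,0,0.003,0,1,0,0,0.002,0,1,0,0,0,0,1,0,0,0,0,1,0,0,0,0]}}

```text
clock: 33.4
position: [0.536, -0.196, 0.0534]
ee_rot: [0.338, 3.123, 0.0]
force: [0.3, -0.9, 0.3]
width: 0.096
```

```bash
python3 -c "
from h import *
plan([*seat(EO,EY,-.035),.0515],EY)
look('c3')"
```

```text
t 33.4 pos [ 0.536  -0.196   0.0534] w 0.09623687329818303 tilt 0.0001187165310151239 F [ 0.2938 -0.883   0.28  ] q7 1.8228751219396515
turn share total -7.315624472920874e-06 then shift share (new axes) [ 0.0004 -0.0001  0.0047] rows>= 0.04169925358038524
top, stick base, underside [[324.3543 332.0246]
 [324.3812 276.7277]
 [324.3883 261.9519]]
```

View pics/c3.png

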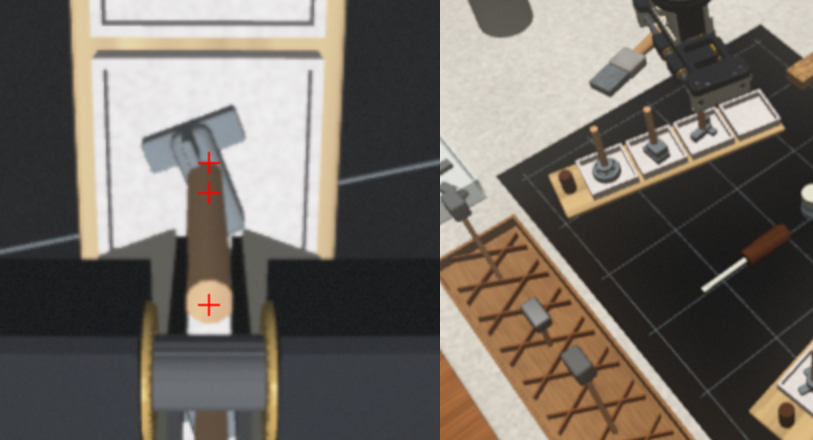

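Centred in the seat and upright. I'll lower it 2 mm and release.

Emit:
{"fn": "apply_moves", "kwargs": {"targets": [1,0,0,0.002,0,1,0,0,0.0015,0,1,0,0,0.001,0,1,0,0,0.0005,0,1,0,0,0,0,0.8,0,0,0,0,0.8,0,0,0,0,0.6,0,0,0,0,0.4,0,0,0,0,0,0,0,0,0,0,0,0,0,0,0,0,0,0,0,0,0,0,0,0,0,0,0,0,0,0,0,0,0,0]}}

```text
clock: 35.38
position: [0.5359, -0.196, 0.0513]
ee_rot: [-0.338, -3.123, -0.0]
force: [0.6, 1.0, -0.1]
width: 0.988
```

```bash
python3 -c "
from h import *
plan([.6627,.1760,.172],FY)
look('c4')"
```

```text
t 35.375 pos [ 0.5359 -0.196   0.0513] w 0.988459776200251 tilt 6.073607283563937e-05 F [ 0.6174  0.9717 -0.1298] q7 1.8240231524692085
turn share total -0.2376336783057983 then shift share (new axes) [-0.4593  0.8686 -0.3017] rows>= 9.136219592753957
top, stick base, underside [[324.3543 332.0248]
 [324.3812 276.7278]
 [324.3883 261.952 ]]
```

View pics/c4.png

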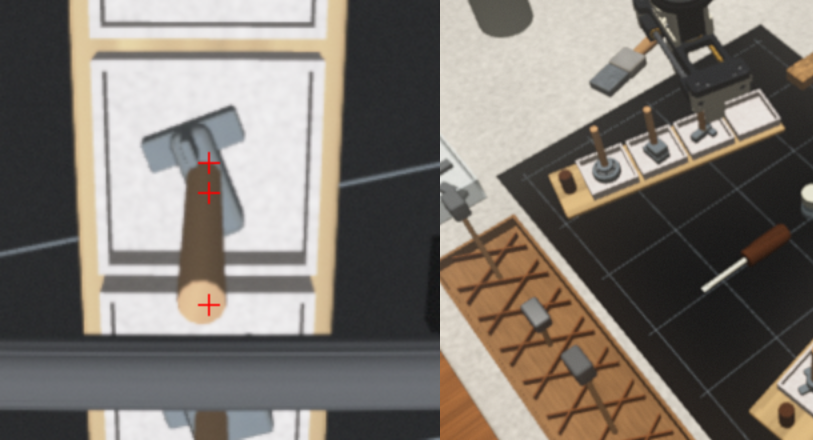

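Emit:
{"fn": "apply_moves", "kwargs": {"targets": [0,0,0,-0.05,0,0,0,0,-0.1,0,0,0,0,-0.1,0,0,0,0,-0.05,0,0,0,0,0,-0.08,0,0,0,0,-0.08,0,0,0,0,-0.0776,0,-0.0275,0.052,0,0,0,-0.046,0.087,0,0,0,-0.0528,0.1,0,0,0,-0.0528,0.1,0,0,0,-0.0528,0.1,0,0,0,-0.0528,0.1,0,0,0,-0.0528,0.1,0,0,0,-0.0528,0.1,0,0,0,-0.0413,0.078,0,0,0,-0.0275,0.052,0,0,0,0,0,0,0,0,0,0,0,0,0,0,0,0,0]}}

```text
clock: 37.98
position: [0.6627, 0.174, 0.1716]
ee_rot: [-0.244, 3.132, -0.001]
force: [0.5, 0.7, -0.0]
width: 0.998
```

```bash
python3 -c "
from h import *
plan([.6627,.1760,.0515],FY)
c=cam('wrist')
print(proj(c,[[.6627,.1751,.101]]))
look('d0')"
```

```text
t 37.975 pos [0.6627 0.174  0.1716] w 0.9981433719434533 tilt 0.000767642572132458 F [ 0.5177  0.6689 -0.0017] q7 1.4882895997787424
turn share total -0.0016070525476621408 then shift share (new axes) [-0.0007  0.0053  0.3003] rows>= 2.669678300620295
[[325.413 248.631]]
top, stick base, underside [[323.2062 331.9578]
 [323.4919 276.6943]
 [323.5685 261.9285]]
```

View pics/d0w.png

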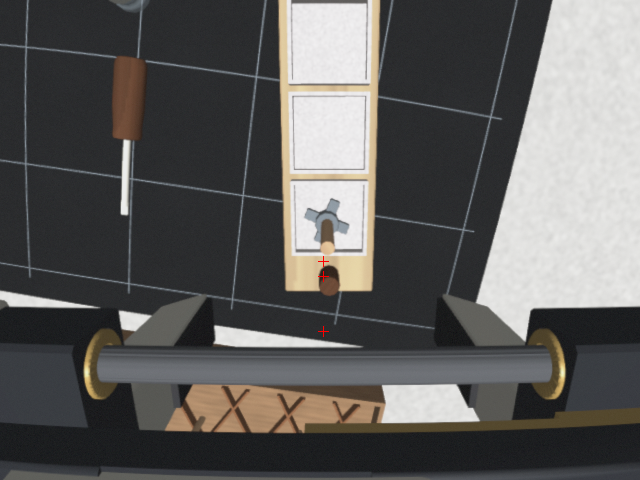

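Emit:
{"fn": "apply_moves", "kwargs": {"targets": [0,0,0.004,0.06,0,0,0,0,0.1,0,0,0,0,0.08,0,0,0,0,0.04,0,0,0,0,0.02,0,0,0,0,0,0,1,0,0,0,0,1,0,0,0,0,1,0,0,0,0,1,0,0,0,0,1,0,0,0,0,1,0,0,0,0,1,0,0,0,0,1,0,0,0,0,1,0,0,0,0,1,0,0,0,0,1,0,0,0,0,1,0,0,0,0], "grip_force": 25}}

```text
clock: 40.33
position: [0.6624, 0.1777, 0.0513]
ee_rot: [0.248, -3.132, -0.0]
force: [-0.3, 0.4, -0.5]
width: 0.094
```

```bash
python3 -c "
from h import *
plan([.5187,.1570,.172],FY)
look('d1')"
```

```text
t 40.325 pos [0.6624 0.1777 0.0513] w 0.09432884110680569 tilt 2.206591803596404e-05 F [-0.3087  0.4486 -0.4963] q7 1.504155785407095
turn share total -7.918713955667855e-05 then shift share (new axes) [ 0.3629  0.0054 -0.3017] rows>= 4.195252264696558
top, stick base, underside [[323.1986 331.9569]
 [323.4861 276.6937]
 [323.5632 261.928 ]]
```

View pics/d1.png

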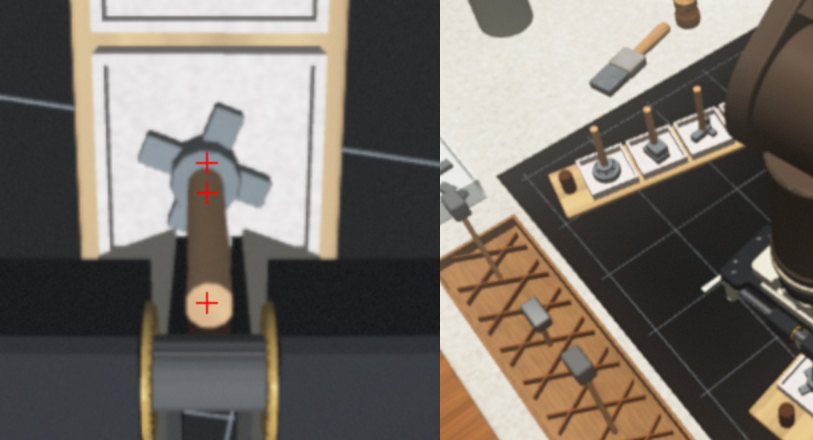

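Emit:
{"fn": "apply_moves", "kwargs": {"targets": [1,0,0,-0.03,0,1,0,0,-0.06,0,1,0,0,-0.08,0,1,0,0,-0.07,0,1,0,0,-0.04,0,1,0,0,-0.02,0,1,0,0,0,0,1,0,0,0,0]}}

```text
clock: 41.42
position: [0.6618, 0.1776, 0.1702]
ee_rot: [0.248, -3.13, 0.001]
force: [0.6, 1.1, -0.8]
width: 0.092
```

```bash
python3 -c "
from h import *
plan([*seat(EO,EY,-.105),.172],EY)
look('d2')"
```

```text
t 41.425 pos [0.6618 0.1776 0.1702] w 0.09211737709018462 tilt 0.001788225433869318 F [ 0.5631  1.1164 -0.8257] q7 1.4858583926024747
turn share total 0.23759945579706926 then shift share (new axes) [ 0.283  -0.9797 -0.0039] rows>= 9.064674255992728
top, stick base, underside [[323.1999 331.9634]
 [323.4871 276.6981]
 [323.5641 261.9319]]
```

View pics/d2.png

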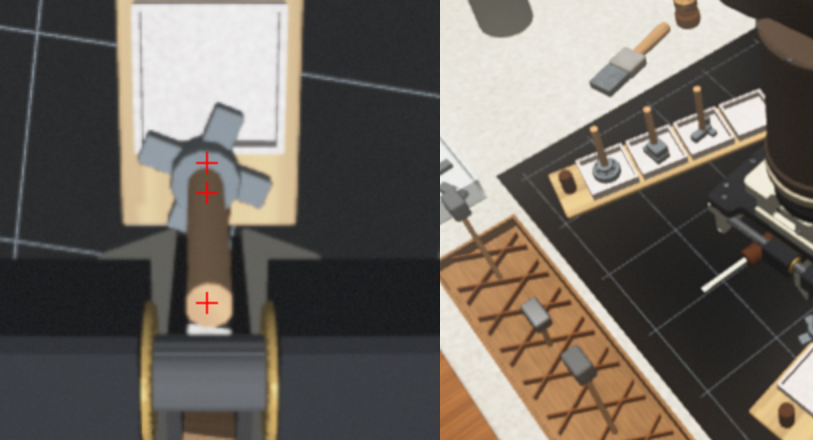

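Emit:
{"fn": "apply_moves", "kwargs": {"targets": [1,0,0,0,0.08,1,0,0,0,0.08,1,0,0,0,0.0776,1,0.0113,-0.039,0,0,1,0.0226,-0.078,0,0,1,0.0283,-0.098,0,0,1,0.0283,-0.098,0,0,1,0.0283,-0.098,0,0,1,0.0283,-0.098,0,0,1,0.0283,-0.098,0,0,1,0.0283,-0.098,0,0,1,0.0283,-0.098,0,0,1,0.0226,-0.078,0,0,1,0.017,-0.059,0,0,1,0.0113,-0.039,0,0,1,0,0,0,0,1,0,0,0,0,1,0,0,0,0,1,0,0,0,0]}}

```text
clock: 43.9
position: [0.4685, -0.18, 0.1712]
ee_rot: [-0.336, -3.124, -0.0]
force: [-0.1, 0.7, -0.4]
width: 0.095
```

```bash
python3 -c "
from h import *
plan([*seat(EO,EY,-.105),.0513],EY)"
```

```text
t 43.9 pos [ 0.4685 -0.18    0.1712] w 0.09487107291936228 tilt 0.00015557949829968863 F [-0.1151  0.7223 -0.4452] q7 1.749926831924269
turn share total 0.0008265340223927907 then shift share (new axes) [ 0.002  -0.0032  0.2998] rows>= 2.6651503095680185
```

Emit:
{"fn": "apply_moves", "kwargs": {"targets": [1,0.002,-0.001,0.03,0,1,0,0,0.06,0,1,0,0,0.07,0,1,0,0,0.06,0,1,0,0,0.04,0,1,0,0,0.016,0,1,0,0,0.01,0,1,0,0,0.005,0,1,0,0,0.003,0,1,0,0,0.002,0,1,0,0,0,0,1,0,0,0,0,1,0,0,0,0]}}

```text
clock: 45.52
position: [0.4673, -0.1809, 0.053]
ee_rot: [0.338, 3.123, 0.0]
force: [0.4, -0.7, 0.2]
width: 0.094
```

```bash
python3 -c "
from h import *
plan([*seat(EO,EY,-.105),.0511],EY)
look('d3')"
```

```text
t 45.525 pos [ 0.4673 -0.1809  0.053 ] w 0.09366158693649862 tilt 8.992992016280898e-05 F [ 0.382  -0.7151  0.1719] q7 1.8399606480649364
turn share total -2.1465831798833427e-06 then shift share (new axes) [-0.0004 -0.0004  0.0047] rows>= 0.04168047006018242
top, stick base, underside [[324.3542 332.0243]
 [324.3812 276.7275]
 [324.3883 261.9517]]
```

View pics/d3.png

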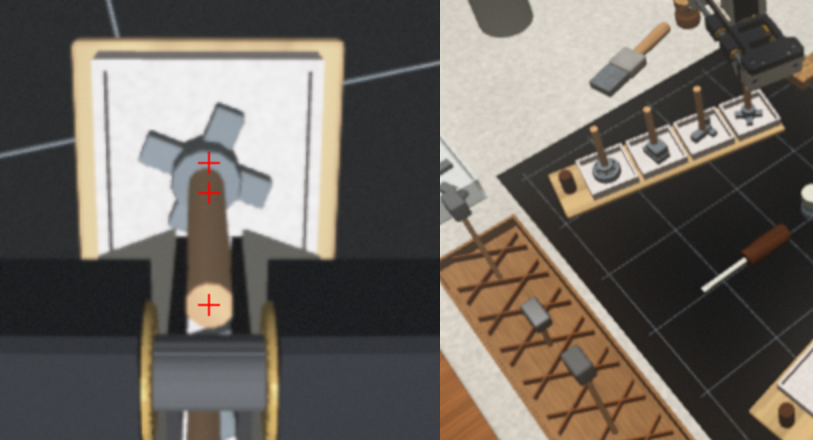

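Emit:
{"fn": "apply_moves", "kwargs": {"targets": [1,0,0,0.002,0,1,0,0,0.0015,0,1,0,0,0.001,0,1,0,0,0.0005,0,1,0,0,0,0,0.8,0,0,0,0,0.8,0,0,0,0,0.6,0,0,0,0,0.4,0,0,0,0,0,0,0,0,0,0,0,0,0,0,0,0,0,0,0,0,0,0,0,0,0,0,0,0,0,0,0,0,0,0]}}

```text
clock: 47.5
position: [0.4673, -0.1809, 0.0509]
ee_rot: [0.338, 3.123, 0.0]
force: [-0.7, -0.5, 0.5]
width: 0.987
```

Emit:
{"fn": "apply_moves", "kwargs": {"targets": [0,0,0,0,0,0,0,0,-0.04,0,0,0,0,-0.1,0,0,0,0,-0.1,0,0,0,0,-0.06,0,0,0,0.1,0,0,0,0,0.1,0,0,0,0,0.1,0,0,0,0,0.1,0,0,0,0,0,0,0,0,0,0,0,0,0,0,0,0,0]}}

```text
clock: 49.0
position: [0.5013, -0.026, 0.1713]
ee_rot: [0.341, 3.123, -0.0]
force: [-0.5, -0.2, -0.5]
width: 1.004
```

```bash
python3 -c "
from h import *
s=arm.observe();print(s['clock'],s['position'],s['dq'],s['force'])
a=eyes.get_image('scene')[:,:,::-1];b=eyes.get_image('top')[:,:,::-1]
T=b[165:365,370:490];S=a[120:270,130:330]
cv2.imwrite('pics/fT.png',cv2.resize(T,None,fx=3,fy=3,interpolation=2));cv2.imwrite('pics/fS.png',cv2.resize(S,None,fx=4,fy=4,interpolation=2))
for x in(-.105,-.035,.035,.105):
  p=seat(EO,EY,x)
  print(x,(proj(cam('top'),[[*p,.101]])-[370,165])*3,(proj(cam('scene'),[[*p,.101]])-[130,120])*4)"
```

```text
49.0 [ 0.5013 -0.026   0.1713] [ 0.0035  0.0023 -0.0053  0.0005 -0.001  -0.0014 -0.0005] [-0.4981 -0.2044 -0.4526]
-0.105 [[156.5573 482.4858]] [[636.7347 131.3625]]
-0.035 [[205.0581 352.1107]] [[491.0087 187.4854]]
0.035 [[250.6932 226.7728]] [[339.5046 245.617 ]]
0.105 [[293.3856 107.0018]] [[181.6121 305.9674]]
```

View pics/fT.png

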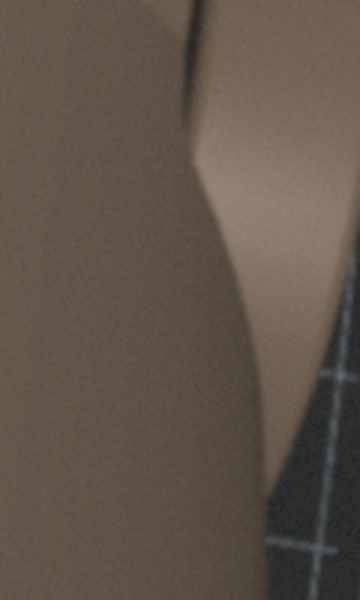

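View pics/fS.png

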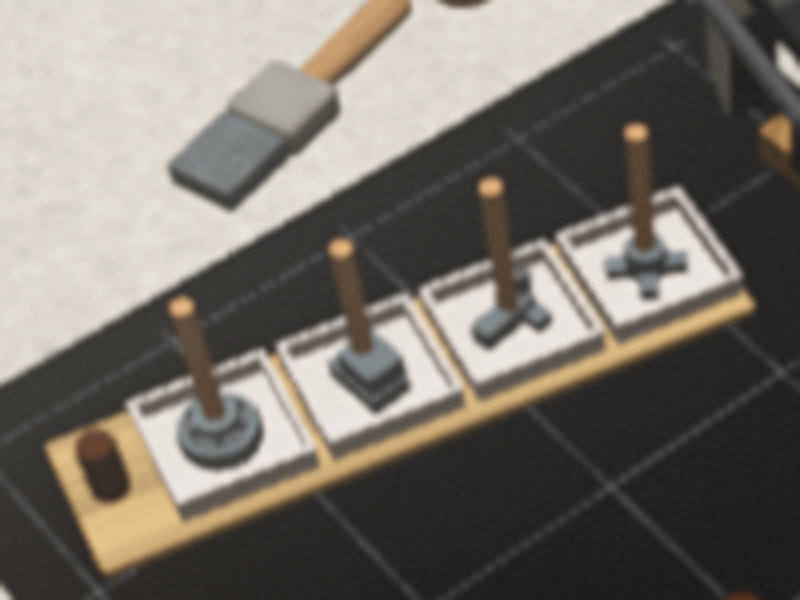

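In the scene view the stick tops are at (636,131), (490,187), (341,248) and (182,307) in the enlarged crop. Each is within about 2 crop pixels of the prediction for its seat centre. All four parts stand upright, and counting from the peg they are wheel, cab, tail, propeller.

```bash
python3 -c "
from cell import arm
print(arm.sign_off())"
```

```text
the job is handed in; nothing more can be done
None
```

All four parts are now on the empty rack in reverse order. Counting from its peg, they stand wheel, cab, tail, propeller; on the full rack the order was propeller, tail, cab, wheel. I handed the job in at about 49 s of the 120 s allowed, and it reported no verdict.

- **Final check:** in the last scene image every stick top was within about 2 enlarged pixels (under 1 mm) of where it should be for its seat centre, and all four parts stood upright. The gripper was open and well clear of everything.
- **Top camera:** the arm blocked its view at the end, so the last check rests on the scene camera and the wrist close-ups taken at each placing.
- **Rack position:** the wrist camera first showed the empty rack about 3–4 mm to one side of my estimate. I corrected for that before releasing the first part.
- **Grip offset:** the cab was gripped about 3 mm off my aim because the arm had not fully settled. It was still set down upright and near its seat's centre.
- **Gentle set-down:** the force reading was too noisy to confirm contact with the seat floor. I lowered each part to about its pick-up height (within 0.5 mm) before opening the gripper.

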